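Put the pair of long punches back in the empty tray

ROBOT

A 7-joint arm with a two-finger parallel gripper is mounted at the origin on the work surface. World frame = base frame: x ahead of the robot, y to its left, z up, the work surface at z = 0. Lengths are in m, angles in rad, forces in N, time in s.
With the tool pointing down it reaches from about 0.4 to 0.85 m from the base axis. Payload 4.5 kg.
Tool frame: the origin (TCP) lies between the finger pads; the fingertips stand 14 mm ahead of it and the grasp point (between the pads) lies 5 mm behind it (tip_extent is the distance from the TCP to the fingertips, in m); y points along the fingers, x is the direction in which the jaws open and shut, and the axes are right-handed (so a half turn about y gives the same grasp; the last joint's range is limited). The gripper opens to 88 mm and grips with 3 to 60 N. Pads are 18 mm wide; open, the fingers measure 123 mm over their backs; the gripper's body (75 mm by 187 mm) begins 45 mm behind the grasp point.
Start: joints at [1.304, 0.689, -0.195, 1.565, 0.157, 0.902, -0.215], TCP at [0.185, -0.597, 0.253] pointing down, gripper open.
Joint ranges: [-3.01, 3.01], [-0.46, 2.08], [-1.47, 1.51], [0.13, 2.56], [-1, 4.14], [0.04, 2.09], [-2.66, 2.66]. Speed limits (rad/s): [2.57, 2.57, 3.14, 3.14, 3.14, 3.14, 3.14].

INTERFACE

Orientations are given as a unit quaternion [w, x, y, z].
In Python, from plant import sense, read_camera, sign_off, tip_extent gives the robot as it stands.
- The arm moves only by the tool step_arm, never from a script. Its argument "steps" is text: rows parted by semicolons, each of 7 numbers parted by spaces: the opening, from -1 (shut) to 1 (fully open), then the shift along the tool's x, y, z in mm, then the turn, a rotation vector about the tool's x, y, z in rad. In form: grip tx ty tz wx wy wz; .... A call has 1 to 10 rows; each row is the pose to reach, as a shift and turn from the pose measured when the call began, along the tool's axes at that moment; what a row does not reach only later rows make up. A row lasts 1/8 s, in which the tool goes at most 62.5 mm and 10.7 degrees, less where a joint would pass 70% of its speed; a pose out of reach is approached as far as the arm can. A call with a gripper value outside its range is refused whole. The fingers move at their own pace and stop on an object; "grip_force" is the grip in N (left out, the last holds). Time passes only in rows, so rows that repeat a pose let the fingers close. It gives the time, the measured TCP pose, the force and the opening at its end, in the units of the state.
- sense(): the state, without advancing time (a new reading comes with each control period).
- read_camera(name): name is "scene" or "top"; returns a dict with "image" (384x512x3 uint8, red, green, blue), "range_z" (384x512 float32, m along the optical axis (not along the pixel's ray), 0 where there is no reading), "fovy" (degrees; the focal length in pixels is half the picture's height over the tangent of half this angle, whatever the lens; pixels are square), "cx", "cy" (the principal point, pixels), "rvec" (rotation vector, rad) and "tvec" (3), from world to camera coordinates, as OpenCV has them. Camera axes: x right, y down, z forward; pixel columns grow to the right and rows downward; lengths in m; the calibration is good to about 2 mm. A picture is of the moment at which its call begins.
- sign_off(): hands the job in, once; it reports no verdict.
The state is a dict: "time_s": time; "joint_pos": joint angles; "joint_velocities": joint speeds; "tau": joint torques, N m; "position": TCP position; "ee_rot": TCP orientation; "force": force on the tool from outside, world axes, zero at the start; "torque": the same for the moment, N m; "gripper_width": finger opening in m.
Only numpy, scipy, OpenCV 4.12 (cv2) and the standard library are available. Lean on these libraries where they do the work, as an engineer would, in place of code of your own. Each camera call takes 0.05 s, during which the arm holds its last target.

TASK

Take the two long punches lying side by side on the cork pad together in one grasp, carry them over and set them down as a pair in the middle of the empty wooden tray, side by side and in line with the tray's long sides. Lower them until they lie in the tray before letting go. Leave the short punch on the pad where it is.

Things in the scene. Friction and masses are not known exactly. Their poses are not given: they have to be found in the camera images.
- punch_a: Long steel chasing punch, 14 x 14 mm square shank, 120 mm long, 0.15 kg, tapering at its +x end. Origin: middle of its length, centre of its underside; x along it, z up. Lies on a fixed cork pad 180 mm square, 5 mm thick, beside its twin, parallel, gap 1 to 6 mm (pair 29 to 34 mm across; closing on both from outside slides them together).
- punch_b: The twin of punch_a, identical: 14 x 14 mm square, 120 mm long. Origin: middle of its length, centre of its underside; x along it, z up. Lies on the cork pad beside and parallel to punch_a.
- tray: The empty one of two identical shallow wooden trays (the other holds two short punches), fixed. Outside 210 mm long (x) by 140 mm wide (y). Origin: centre of its underside, on the bench; z up. Inner floor 6 mm above the origin, 198 x 128 mm; rim 6 mm thick, its top 12 mm above the origin. Punches may lie along its x either way round.
- stub: Short steel punch, a bystander: 14 mm square, 70 mm long, alone on the same cork pad, roughly parallel to the long pair and about 80 mm to one side of the pair's middle line. Origin: middle of its length, centre of its underside. To be left alone.
Not all that is in view belongs to the job. What is shaped like the punch_a but blue or green is not meant.

How it is judged:
On the way, in this order (a step that is already met when the one before it is completed fails the run):
1. both long punches are lifted clear together, side by side (height (world z) of each of punch_a, punch_b above 0.045 m and distance between punch_a and punch_b below 0.03 m), for 0.2 s.
2. still held, both have been lowered as a pair into the middle of the empty tray (x of punch_a in the frame of tray between -0.03 and 0.03 m and y of punch_a in the frame of tray between -0.035 and 0.035 m and z of punch_a in the frame of tray between 0 and 0.016 m and angle between the x axis of each of punch_a, punch_b and the x axis of tray, either way round below 0.2 rad and x of punch_b in the frame of tray between -0.03 and 0.03 m and y of punch_b in the frame of tray between -0.035 and 0.035 m and z of punch_b in the frame of tray between 0 and 0.016 m and distance between punch_a and punch_b below 0.03 m and contact force between the fingers and punch_a above 0.5 N and contact force between the fingers and punch_b above 0.5 N), for 0.05 s.
At the end, for the whole second after the job is handed in: both long punches lie at rest on the empty tray's floor (within 10 mm), middles within 30 mm along and 35 mm across of its centre, in line with its long sides within 0.2 rad, middles under 30 mm apart; the short punch within 20 mm of its start (x of punch_a in the frame of tray between -0.03 and 0.03 m and y of punch_a in the frame of tray between -0.035 and 0.035 m and z of punch_a in the frame of tray between 0 and 0.016 m and angle between the x axis of each of punch_a, punch_b and the x axis of tray, either way round below 0.2 rad and x of punch_b in the frame of tray between -0.03 and 0.03 m and y of punch_b in the frame of tray between -0.035 and 0.035 m and z of punch_b in the frame of tray between 0 and 0.016 m and distance between punch_a and punch_b below 0.03 m and linear speed of each of punch_a, punch_b below 0.02 m/s and distance of stub from where it was at the start of the episode below 0.02 m); the robot touches nothing.
It fails at once if the short punch on the pad is pushed more than 20 mm (distance of stub from where it was at the start of the episode above 0.02 m).
It also fails if it takes over 35 s, if anything falls off the work surface, if the arm or the gripper's body presses on something with over 40 N, if the wrist force passes 120 N, or if a joint passes its speed limit or range.

## Working session

There is one attempt and no reset: what is moved stays moved. The work goes in short steps, Python scripts to look and compute and a tool call to move; the robot and the scene stay as the last step left them, time stands still between calls to the robot, and variables do not carry over. Pictures are saved under pics/ and viewed, and the job is handed in when it is done.

Besides the shell and the picture viewer there is one more tool, called after ">>>" in YAML: its name, and indented under it one key for each argument. step_arm: Moves the arm, as the interface text tells. Its arguments: {"type":"object","properties":{"steps":{"type":"string"},"grip_force":{"type":"number"}},"required":["steps"]}

```bash
mkdir -p pics; ls; cat > h.py <<'E'
import numpy as np, cv2
from plant import sense, read_camera, sign_off, tip_extent
def cam(n):
    c=read_camera(n); im=c["image"]; h=im.shape[0]
    f=h/2/np.tan(np.radians(c["fovy"])/2)
    K=np.array([[f,0,c["cx"]],[0,f,c["cy"]],[0,0,1]])
    R=cv2.Rodrigues(np.array(c["rvec"],float))[0]; t=np.array(c["tvec"],float).ravel()
    return dict(im=im,d=c["range_z"],K=K,R=R,t=t)
def ray(c,uv,z):
    uv=np.atleast_2d(uv).astype(float)
    d=np.c_[uv,np.ones(len(uv))]@np.linalg.inv(c["K"]).T@c["R"]
    o=-c["R"].T@c["t"]
    return o+d*((z-o[2])/d[:,2:3])
def depthpts(c):
    d=c["d"]; v,u=np.indices(d.shape)
    p=np.stack([(u-c["K"][0,2])/c["K"][0,0]*d,(v-c["K"][1,2])/c["K"][1,1]*d,d],-1)
    return (p-c["t"])@c["R"]
def save(im,n,s=1):
    cv2.imwrite("pics/"+n,cv2.resize(im[:,:,::-1],None,fx=s,fy=s,interpolation=cv2.INTER_CUBIC))
E
python3 - <<'E'
from h import *
for n in("top","scene"):
    c=cam(n); save(c["im"],n+"0.png",1.5); print(n,c["K"][0,0],-c["R"].T@c["t"],c["R"])
    np.savez(n+"0.npz",**c)
s=sense(); print(s); print(tip_extent)
E
```

```text
pics
top 378.5118789042382 [0.42974677 0.03242556 0.90602134] [[-2.86333615e-03 -9.99803448e-01  1.96180295e-02]
 [-9.94971105e-01  8.84198860e-04 -1.00158462e-01]
 [ 1.00121429e-01 -1.98061599e-02 -9.94778073e-01]]
scene 369.16473683983816 [ 0.92515873 -0.23789818  0.73265573] [[ 0.48540488  0.87423882  0.00941255]
 [ 0.71250565 -0.38932055 -0.58375098]
 [-0.50667326  0.29006207 -0.81187819]]
{'time_s': 0.1, 'joint_pos': array([ 1.30382316,  0.68988073, -0.19454114,  1.56621931,  0.15730188,
        0.90250752, -0.21511122]), 'joint_velocities': array([ 0.00059623, -0.0022352 ,  0.00039555, -0.00141601, -0.00083664,
        0.0004823 , -0.00066973]), 'tau': array([-2.60456880e-03, -5.28502715e+01, -1.27136070e+00, -1.53836989e+01,
       -5.25618147e-02,  2.03568052e-03,  5.61536012e-05]), 'position': array([ 0.18497296, -0.59643915,  0.25200837]), 'ee_rot': array([ 0.56959188, -0.56897488,  0.41990724, -0.41893984]), 'force': array([-0.30992214,  0.52355387, -0.2423386 ]), 'torque': array([-0.05160162, -0.04645277,  0.02683676]), 'gripper_width': 0.08806674605107509}
0.014
```

View pics/top0.png

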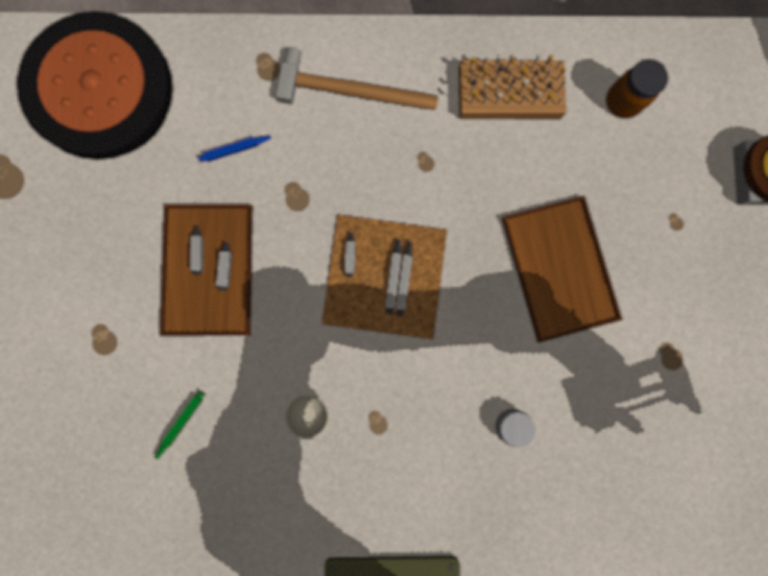

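View pics/scene0.png

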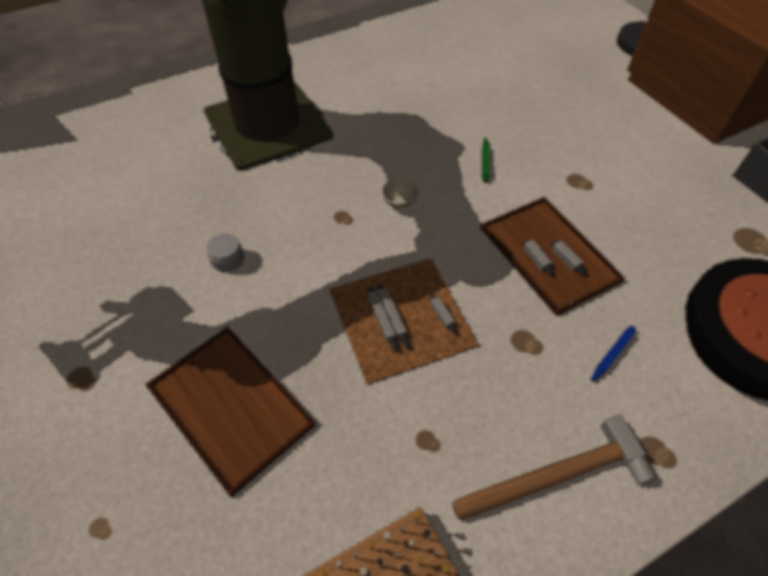

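```bash
python3 - <<'E'
from h import *
for n in("top","scene"):
    c=np.load(n+"0.npz"); P=depthpts(c)
    hsv=cv2.cvtColor(c["im"],cv2.COLOR_RGB2HSV)
    X,Y,Z=P[...,0],P[...,1],P[...,2]
    # grey steel/dark over cork by height
    m=((Z>0.011)&(Z<0.035)&(c["d"]>0)&(abs(X-0.5)<.2)).astype(np.uint8)
    k,l,st,ce=cv2.connectedComponentsWithStats(m)
    for i in range(1,k):
        if st[i,4]>60:
            q=P[l==i]; r=cv2.minAreaRect(q[:,:2].astype(np.float32)*1000)
            print(n,"H",st[i],np.median(q,0).round(4),[np.round(a,1) for a in r])
    # low-saturation in the pad, ray cast
    m=((hsv[...,1]<75)).astype(np.uint8)
    ok=np.zeros_like(m)
    poly={"top":[(338,216),(445,229),(432,337),(324,323)],"scene":[(332,290),(433,262),(477,345),(368,381)]}[n]
    cv2.fillPoly(ok,[(np.array(poly)/1.5).astype(np.int32)],1)
    m&=ok
    k,l,st,ce=cv2.connectedComponentsWithStats(m)
    for i in range(1,k):
        if st[i,4]>40:
            v,u=np.nonzero(l==i); q=ray(c,np.c_[u,v],0.019)
            r=cv2.minAreaRect(q[:,:2].astype(np.float32)*1000)
            print(n,"S",st[i],q.mean(0).round(4),[np.round(a,1) for a in r])
    # pad & trays: reddish-brown
    m=((hsv[...,1]>95)).astype(np.uint8)
    m=cv2.morphologyEx(m,cv2.MORPH_CLOSE,np.ones((9,9)))
    k,l,st,ce=cv2.connectedComponentsWithStats(m)
    for i in range(1,k):
        if 3000<st[i,4]<20000:
            cn=max(cv2.findContours((l==i).astype(np.uint8),0,1)[0],key=cv2.contourArea)[:,0]
            q=ray(c,cn,0.010)
            print(n,"T",st[i],[np.round(a,1) for a in cv2.minAreaRect(q[:,:2].astype(np.float32)*1000)])
    x0,y0,w,h={"top":(200,130,110,110),"scene":(210,165,120,100)}[n]
    save(c["im"][y0:y0+h,x0:x0+w],n+"crop.png",5)
E
```

```text
top H [491 116  21  20 157] [ 0.6641 -0.5694  0.0237] [array([ 665.7, -577.3]), array([62. , 30.4]), np.float64(40.2)]
top H [335 130  64  32 199] [ 0.6399 -0.2723  0.0126] [array([ 610.1, -256.8]), array([ 80.1, 139.8]), np.float64(14.8)]
top H [124 136  44  41 159] [0.6443 0.2342 0.0125] [array([601. , 274.1]), array([102.9,  97.2]), np.float64(89.8)]
top H [126 151   9  32 230] [0.5712 0.3052 0.021 ] [array([574. , 306.5]), array([74.6, 16.7]), np.float64(0.7)]
top H [230 155   6  30 160] [0.5659 0.0644 0.0185] [array([568.1,  65.4]), array([69.7, 12.1]), np.float64(0.3)]
top H [257 159  10  51 273] [ 0.5301 -0.0041  0.0185] [array([533.5,  -3.9]), array([ 13.9, 119.9]), np.float64(82.2)]
top H [264 161  10  50 274] [ 0.5275 -0.0206  0.0183] [array([530.1, -20.6]), array([ 13.9, 118.6]), np.float64(81.5)]
top H [144 162  10  32 228] [0.5465 0.2621 0.0213] [array([548.6, 262.6]), array([17.1, 73.9]), np.float64(85.4)]
top H [397 163  17  48  91] [ 0.5235 -0.3488  0.0124] [array([ 527.4, -347.5]), array([118.1,   6.8]), np.float64(14.7)]
top H [106 176   5  48  96] [0.4967 0.3585 0.
[... 2494 characters left out ...]
0.0138  0.019 ] [array([534.3, -13.9]), array([ 33.7, 114.7]), np.float64(82.3)]
scene S [287 198  17  23 165] [0.5683 0.063  0.019 ] [array([569.5,  63.4]), array([17.9, 67.2]), np.float64(88.1)]
scene T [ 136    0   85  112 5656] [array([-190.5,   45. ]), array([228. , 637.6]), np.float64(77.0)]
scene T [ 419    0   93   95 7018] [array([244.1, 971.7]), array([291.1, 635.7]), np.float64(39.1)]
scene T [ 321  132   95   78 3638] [array([546.3, 289.8]), array([141.1, 210.6]), np.float64(89.9)]
scene T [ 220  173   99   83 4532] [array([537.9,   7.1]), array([178.7, 177.9]), np.float64(82.1)]
scene T [  98  219  112  111 6358] [array([ 546.9, -273.3]), array([212. , 137.8]), np.float64(14.6)]
```

```bash
cat > go.py <<'E'
from h import *
from scipy.spatial.transform import Rotation as Ro
def plan(x,y,z,axis_deg):
    """tool y down, tool x perpendicular to axis_deg (world)"""
    s=sense(); w=s["ee_rot"]; R=Ro.from_quat([w[1],w[2],w[3],w[0]])
    print("R\n",R.as_matrix().round(3),"pos",s["position"].round(4),"w",round(s["gripper_width"],4),"t",s["time_s"],"F",s["force"].round(1),"j7",s["joint_pos"].round(2))
    print("shift mm",(R.inv().apply(np.array([x,y,z])-s["position"])*1000).round(1))
    for a in(axis_deg+90,axis_deg-90):
        tx=np.array([np.cos(np.radians(a)),np.sin(np.radians(a)),0]); ty=np.array([0,0,-1.])
        T=Ro.from_matrix(np.c_[tx,ty,np.cross(tx,ty)])
        print("rot",(R.inv()*T).as_rotvec().round(3))
E
python3 -c "
from go import *
plan(.5315,-.013,.20,-8.2)"
```

```text
R
 [[ 0.296 -0.001  0.955]
 [-0.955  0.002  0.296]
 [-0.002 -1.    -0.   ]] pos [ 0.185  -0.5964  0.252 ] w 0.0881 t 0.1 F [-0.3  0.5 -0.2] j7 [ 1.3   0.69 -0.19  1.57  0.16  0.9  -0.22]
shift mm [-454.5   52.7  503.9]
rot [-2.000e-03 -2.698e+00 -1.000e-03]
rot [ 0.     0.444 -0.002]
```

>>> step_arm:
  steps: "0.4 -40 0 45 0 0.05 0; 0.4 -80 0 90 0 0.1 0; 0.4 -125 5 140 0 0.15 0; 0.4 -170 10 190 0 0.2 0; 0.4 -215 15 240 0 0.25 0; 0.4 -260 20 290 0 0.3 0; 0.4 -305 30 340 0 0.35 0; 0.4 -350 35 390 0 0.4 0; 0.4 -400 45 445 0 0.444 0; 0.4 -454 52 504 0 0.444 0"
  grip_force: 40

```text
time_s: 1.35
position: [0.502, -0.0634, 0.2062]
ee_rot: [0.463, -0.463, 0.535, -0.534]
force: [0.4, -0.7, -0.1]
gripper_width: 0.0617
```

```bash
python3 -c "
from go import *
plan(.5315,-.013,.06,-8.2)"
```

```text
R
 [[-0.143 -0.001  0.99 ]
 [-0.99   0.001 -0.143]
 [-0.001 -1.    -0.001]] pos [ 0.502  -0.0634  0.2062] w 0.0617 t 1.35 F [ 0.4 -0.7 -0.1] j7 [ 0.01  0.61  0.03  1.98 -0.04  0.56 -1.64]
shift mm [-54.  146.2  22.1]
rot [2.000e-03 3.141e+00 2.000e-03]
rot [ 0.001 -0.    -0.001]
```

>>> step_arm:
  steps: "0.4 -30 15 12 0 0 0; 0.4 -54 40 22 0 0 0; 0.4 -54 75 22 0 0 0; 0.4 -54 110 22 0 0 0; 0.4 -54 135 22 0 0 0; 0.4 -54 146 22 0 0 0; 0.4 -54 146 22 0 0 0; 0.4 -54 146 22 0 0 0"

```text
time_s: 2.35
position: [0.532, -0.013, 0.061]
ee_rot: [0.463, -0.462, 0.535, -0.534]
force: [-0.4, -0.2, 0.4]
gripper_width: 0.0617
```

```bash
python3 - <<'E'
from go import *
plan(.5315,-.013,.0212,-8.2)
c=cam("scene");save(c["im"][110:310,150:400],"s1.png",3)
E
```

```text
R
 [[-0.143  0.001  0.99 ]
 [-0.99   0.001 -0.143]
 [-0.001 -1.     0.   ]] pos [ 0.532 -0.013  0.061] w 0.0617 t 2.35 F [-0.4 -0.2  0.4] j7 [-0.07  0.88  0.02  1.98 -0.06  0.28 -1.72]
shift mm [ 0.1 39.8 -0.5]
rot [ 2.000e-03  3.141e+00 -1.000e-03]
rot [-0.    -0.    -0.001]
```

View pics/s1.png

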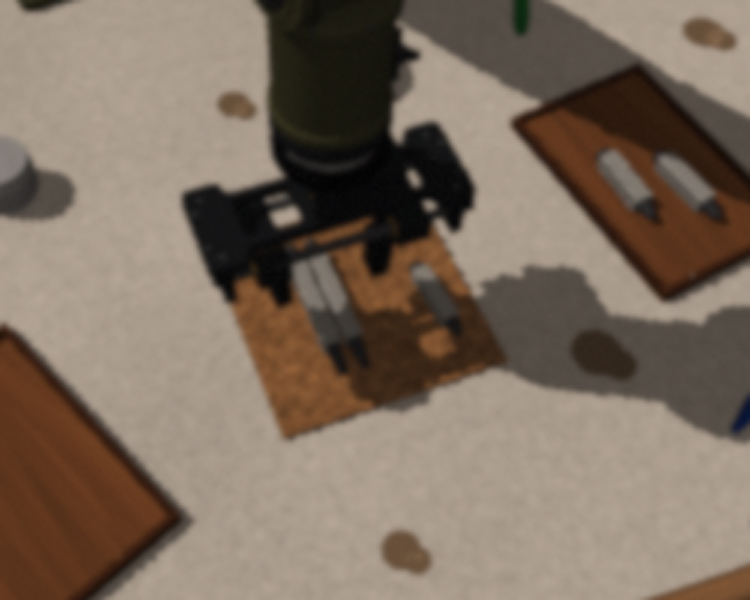

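The two fingers, at about (275,280) and (380,255) in the crop, straddle the pair. The short punch at (437,295) is clear of the right one, so I'm lowering.

>>> step_arm:
  steps: "0.4 0 12 0 0 0 0; 0.4 0 25 0 0 0 0; 0.4 0 34 0 0 0 0; 0.4 0 39 0 0 0 0; 0.4 0 40 0 0 0 0; 0.4 0 40 0 0 0 0"

```text
time_s: 3.15
position: [0.5322, -0.0129, 0.0212]
ee_rot: [0.463, -0.462, 0.535, -0.534]
force: [-0.4, -0.0, 0.6]
gripper_width: 0.0618
```

>>> step_arm:
  steps: "0 0 0 0 0 0 0; -0.2 0 0 0 0 0 0; -0.4 0 0 0 0 0 0; -0.6 0 0 0 0 0 0; -0.8 0 0 0 0 0 0; -1 0 0 0 0 0 0; -1 0 0 0 0 0 0; -1 0 0 0 0 0 0"

```text
time_s: 4.15
position: [0.5322, -0.0133, 0.0213]
ee_rot: [-0.463, 0.462, -0.535, 0.535]
force: [-0.6, -1.5, 2.8]
gripper_width: 0.0276
```

>>> step_arm:
  steps: "-1 0 -4 0 0 0 0; -1 0 -12 0 0 0 0; -1 0 -25 0 0 0 0; -1 0 -45 0 0 0 0; -1 0 -65 0 0 0 0; -1 0 -85 0 0 0 0; -1 0 -95 0 0 0 0; -1 0 -100 0 0 0 0; -1 0 -100 0 0 0 0"

```text
time_s: 5.28
position: [0.532, -0.0133, 0.1213]
ee_rot: [-0.463, 0.462, -0.535, 0.535]
force: [-0.1, -0.9, -3.0]
gripper_width: 0.0276
```

```bash
python3 - <<'E'
from go import *
plan(.5467,-.2738,.12,14.7)
c=cam("scene");save(c["im"][90:290,150:400],"s2.png",3)
P=depthpts(c);np.savez("s2.npz",**c)
E
```

```text
R
 [[-0.143  0.001  0.99 ]
 [-0.99   0.001 -0.143]
 [-0.001 -1.     0.001]] pos [ 0.532  -0.0133  0.1213] w 0.0276 t 5.275 F [-0.1 -0.9 -3. ] j7 [-0.08  0.77  0.03  1.96 -0.06  0.4  -1.72]
shift mm [255.7   1.1  51.9]
rot [ 1.000e-03  2.741e+00 -1.000e-03]
rot [-0.001 -0.4   -0.001]
```

View pics/s2.png

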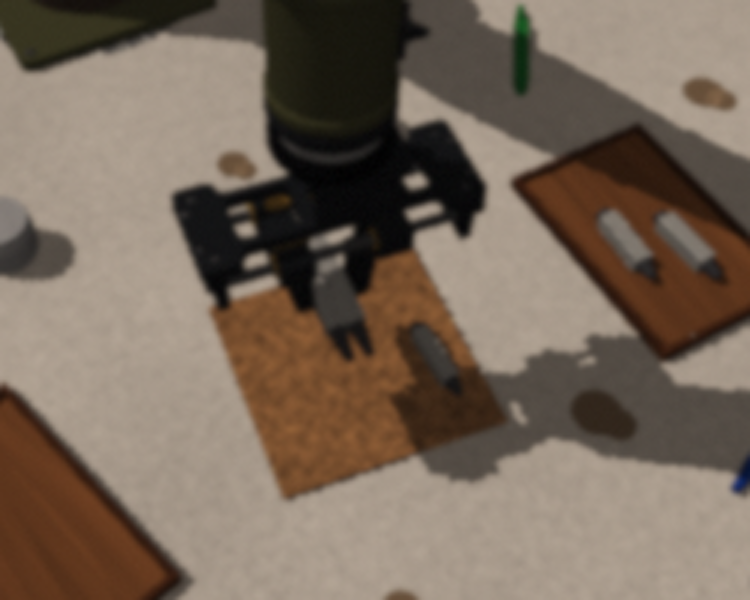

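Both long punches hang together between the fingers, with their tips at about (357,350) in the crop. The short punch is undisturbed at (437,355), and the force of −3.0 N matches two punches. Now the carry to the tray.

>>> step_arm:
  steps: "-1 15 0 3 0 -0.03 0; -1 45 0 9 0 -0.08 0; -1 80 0 16 0 -0.14 0; -1 115 0 24 0 -0.2 0; -1 150 0 31 0 -0.26 0; -1 185 0 38 0 -0.32 0; -1 220 0 45 0 -0.37 0; -1 245 0 50 0 -0.4 0; -1 256 0 52 0 -0.4 0; -1 256 0 52 0 -0.4 0"

```text
time_s: 6.58
position: [0.5461, -0.2742, 0.1202]
ee_rot: [0.56, -0.559, 0.433, -0.432]
force: [0.6, 0.5, -3.7]
gripper_width: 0.0274
```

```bash
python3 - <<'E'
from go import *
plan(.5467,-.2738,.0225,14.7)
c=cam("scene");save(c["im"][130:340,60:310],"s3.png",3)
c=cam("top");save(c["im"][90:270,280:480],"t3.png",3)
P=depthpts(c);Z=P[...,2]
E
```

```text
R
 [[ 0.252 -0.001  0.968]
 [-0.968  0.001  0.252]
 [-0.002 -1.    -0.   ]] pos [ 0.5461 -0.2742  0.1202] w 0.0274 t 6.575 F [ 0.6  0.5 -3.7] j7 [ 0.47  0.85 -0.15  1.71  0.19  0.6  -1.1 ]
shift mm [-0.1 97.7  0.7]
rot [3.00e-03 3.14e+00 0.00e+00]
rot [ 0.    -0.002 -0.002]
```

View pics/s3.png

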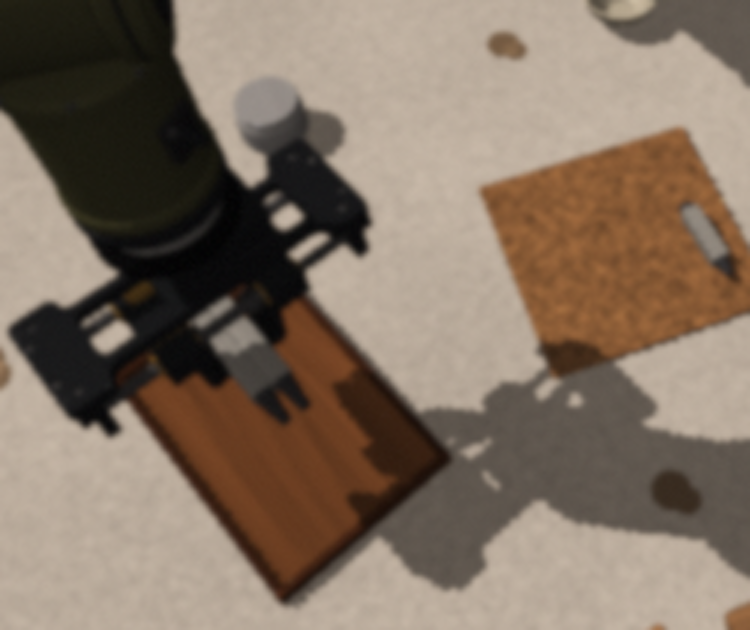

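View pics/t3.png

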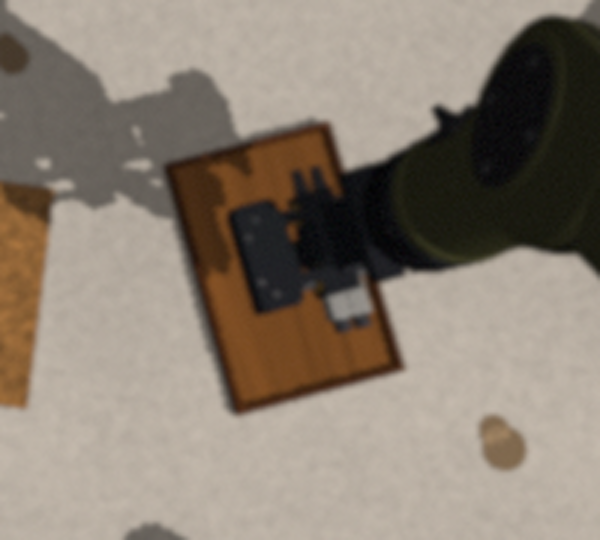

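The pair is parallel to the tray sides and centred over the tray in both views. It looks offset in the top view only from parallax due to height. I'll lower slowly; floor contact is expected at TCP z ≈ 0.0222.

>>> step_arm:
  steps: "-1 0 15 0 0 0 0; -1 0 35 0 0 0 0; -1 0 55 0 0 0 0; -1 0 72 0 0 0 0; -1 0 84 0 0 0 0; -1 0 91 0 0 0 0; -1 0 95 0 0 0 0; -1 0 97 1 0 0 0; -1 0 98 1 0 0 0; -1 0 98 1 0 0 0"

```text
time_s: 7.92
position: [0.5478, -0.2717, 0.0227]
ee_rot: [0.561, -0.559, 0.432, -0.431]
force: [0.3, 0.8, -3.6]
gripper_width: 0.0273
```

```bash
python3 - <<'E'
from go import *
plan(.5467,-.2738,.022,14.7)
c=cam("scene");save(c["im"][130:340,60:310],"s4.png",3)
E
```

```text
R
 [[ 0.255  0.     0.967]
 [-0.967  0.002  0.255]
 [-0.002 -1.     0.001]] pos [ 0.5478 -0.2717  0.0227] w 0.0273 t 7.925 F [ 0.3  0.8 -3.6] j7 [ 0.45  1.   -0.11  1.73  0.22  0.42 -1.13]
shift mm [ 1.8  0.7 -1.6]
rot [-4.00e-03 -3.14e+00  1.00e-03]
rot [-0.001  0.001 -0.002]
```

View pics/s4.png

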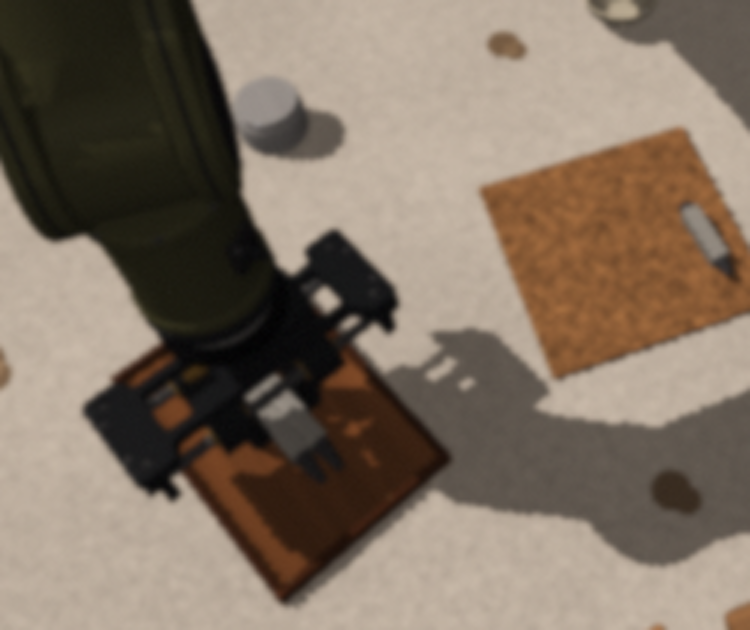

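The pair is low in the tray and aligned, but the force still shows its full weight. I'll go down a little more until it rests.

>>> step_arm:
  steps: "-1 0 0.5 0 0 0 0; -1 0 1 0 0 0 0; -1 0 1.5 0 0 0 0; -1 0 1.5 0 0 0 0"

```text
time_s: 8.48
position: [0.5478, -0.2717, 0.0223]
ee_rot: [0.561, -0.559, 0.432, -0.431]
force: [-2.3, 1.1, 7.2]
gripper_width: 0.0274
```

It is now resting, with a +7 N reaction. I'll release gently.

>>> step_arm:
  steps: "-0.35 0 0 0 0 0 0; -0.3 0 0 0 0 0 0; -0.2 0 0 0 0 0 0; 0 0 0 0 0 0 0; 0.2 0 0 0 0 0 0; 0.2 0 0 0 0 0 0; 0.2 0 0 0 0 0 0"

```text
time_s: 9.35
position: [0.5478, -0.2718, 0.0224]
ee_rot: [0.561, -0.559, 0.432, -0.431]
force: [-1.3, -0.8, -0.7]
gripper_width: 0.053
```

>>> step_arm:
  steps: "0.2 0 -5 0 0 0 0; 0.2 0 -20 0 0 0 0; 0.2 0 -45 0 0 0 0; 0.2 0 -80 0 0 0 0; 0.2 0 -120 0 0 0 0; 0.2 0 -160 0 0 0 0; 0.2 20 -180 -40 0 0 0; 0.2 40 -190 -90 0 0 0; 0.2 60 -190 -130 0 0 0; 0.2 60 -190 -130 0 0 0"

```text
time_s: 10.6
position: [0.4332, -0.3671, 0.2133]
ee_rot: [-0.558, 0.559, -0.434, 0.434]
force: [0.5, 0.2, -0.0]
gripper_width: 0.0529
```

```bash
python3 - <<'E'
from go import *
s=sense();print(s["position"],s["gripper_width"],s["force"].round(1),s["time_s"])
for n in("scene","top"):
    c=cam(n);save(c["im"],n+"5.png",1.5)
    P=depthpts(c);X,Y,Z=P[...,0],P[...,1],P[...,2]
    q=np.c_[X.ravel()-.5467,Y.ravel()+.2738]; a=np.radians(14.7)
    tx=(q@[np.cos(a),np.sin(a)]).reshape(X.shape); ty=(q@[-np.sin(a),np.cos(a)]).reshape(X.shape)
    m=(abs(tx)<.095)&(abs(ty)<.06)&(Z>.012)&(Z<.035)&(c["d"]>0)
    k,l,st,_=cv2.connectedComponentsWithStats(m.astype(np.uint8))
    for i in range(1,k):
        if st[i,4]>40:
            u=np.c_[tx[l==i],ty[l==i]].astype(np.float32)*1000
            print(n,st[i],[np.round(b,1) for b in cv2.minAreaRect(u)],np.median(Z[l==i]))
    m=((Z>.011)&(Z<.035)&(abs(X-.567)<.06)&(abs(Y-.065)<.03))
    print("stub",cv2.minAreaRect(P[m][:,:2].astype(np.float32)*1000))
E
```

```text
[ 0.4332028  -0.36714834  0.21330383] 0.052885536592237985 [ 0.5  0.2 -0. ] 10.6
scene [132 245  43  47 711] [array([0.8, 2.1]), array([119.9,  28.2]), np.float64(0.0)] 0.020271289408072966
stub ((566.98974609375, 63.81563186645508), (15.364008903503418, 69.99388885498047), 87.30033111572266)
top [362 153  24  50 583] [array([2.5, 2.7]), array([ 29.3, 119.8]), np.float64(89.9)] 0.019247766620608977
stub ((568.1058349609375, 65.39147186279297), (69.87286376953125, 12.045875549316406), 0.13393262028694153)
```

View pics/scene5.png

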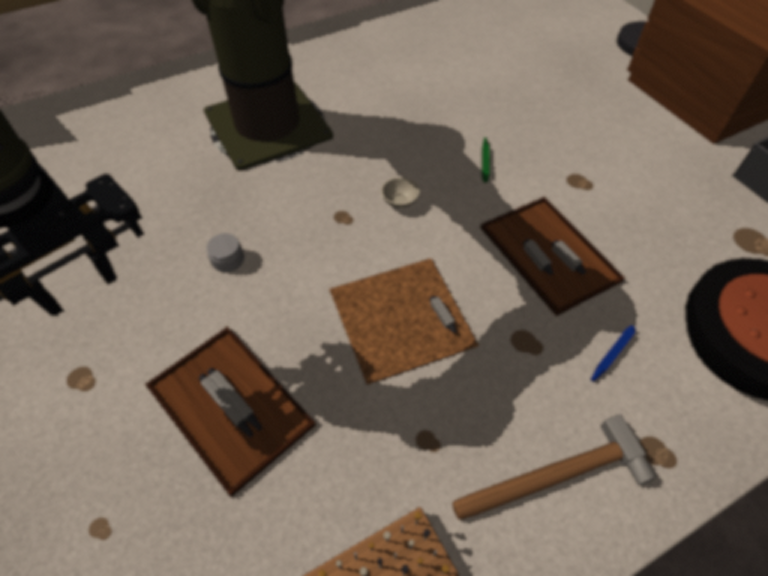

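The pair lies in the middle of the tray at about (230,400), the short punch is still on the pad at (443,315), and the gripper is clear. Handing in.

```bash
python3 -c "
from plant import sign_off
print(sign_off())"
```

```text
the job is handed in; nothing more can be done
None
```

I took both long punches in one grasp, with the jaws stopping at 27.6 mm against the 28 mm expected. I lifted them 100 mm, turned them 0.4 rad and lowered them into the tray until the floor pushed back with about 7 N. Then I opened the gripper gently, backed clear and handed the job in at about 10.7 s. `sign_off()` gives no verdict.

The last checks, made from both cameras, all passed:
- **Punches in the tray:** the pair lies side by side (28–29 × 120 mm). Its middle is about 1–2.5 mm along and 2–3 mm across from the tray's centre, and it lies within 0.01 rad of the long sides. The tops stand at 19–20 mm, which matches resting on the floor.
- **Short punch:** no movement could be measured.
- **Camera disagreement:** the two cameras differ by about 1.5–2 mm, which is within the calibration error.

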